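Free a bracket from a drilling jig whose clamp screw may have either thread

TASK

The bent steel bracket is locked in the drilling jig by a pin on the end of the clamp screw, and nobody remembers whether that screw has a right-hand or a left-hand thread. Find out by pushing the T-bar gently which way it gives - do not force it the way it will not go - and turn it that way, about a quarter turn, until the pin is clear of the bracket; then slide the bracket along its channel, by its upright flange, fully home against the end stop and leave it lying flat there. Leave the oil bottle, small vise, blanks and brush where they are.

Things in the scene. Friction and masses are not known exactly. Their poses are not given: they have to be found in the camera images.
- jig: Fixed steel jig, base 115 x 260 mm (x, y). Origin: centre of its underside on the bench, z up. Oiled channel along y: bed at z=20 mm, 75 mm wide between 18 mm rails with tops at z=36 mm. A bridge with blue beam crosses it at y=-90 to -50 mm, 115 mm long in x, top z=70 mm; the upright screw stands in it at x=0, y=-70 mm.
- end_stop (a point): Middle of the inner (-y) face of the jig's end stop, a fixed block across the channel at the jig's +y end: face at y=120 mm in the jig's frame, 75 mm wide, top 60 mm above the bench; this point is 35 mm above the bench.
- bracket: Loose bent steel plate, 0.25 to 0.5 kg: plate 70 x 135 x 6 mm (x, y, z) flat in the channel, axes parallel to the jig's, a flange standing up at its +y end. Origin: centre of the plate's underside. A 24 mm hole at y=-32.5 mm takes the pin. At the start the origin is at y=-37.5 mm in the jig's frame; against the end stop at y=+52.5 mm.
- flange_top (a point): Middle of the top edge of the bracket's upright flange, 71 mm above the bench when the bracket lies flat; the flange is 70 mm wide (jig x), 6 mm thick (this point is 3 mm from either face), 45 mm tall above the plate. Its inner face looks to the screw.
- pin_tip (a point): Lower end of the screw's 18 mm locking pin, on the screw axis. At the start 21.5 mm above the bench, 4.5 mm deep in the bracket's hole. The pin rises as the screw turns the way it gives, by 6.7 mm per rad (4.5 mm at 39, 8 mm at 69, 10 mm at 86 degrees); the T-bar keeps its height. Clear of the bracket above 26.5 mm. It stays where it is left; the turn ends at 89 degrees.
- bar_end_a (a point): End of the level T-bar (14 mm round steel), 80 mm from the screw axis, 106 mm above the bench; a 20 mm black ball ends it at 92 mm. At the start it points along the jig's +y, over the bracket. Pushed level here, one way (it differs each time and cannot be seen) gives at about 4 N; the other way is hard against a stop, giving no more than about 3 degrees.
- bar_end_b (a point): The other end of the T-bar, 80 mm from the axis on the opposite side, the same in all else.
- oil_bottle: Upright grey bottle with black cap, 68 mm diameter, 190 mm tall, loose, not to be disturbed. Origin: centre of its underside. It stands beside the jig, 10 to 27 mm outside the circle swept by the T-bar, near one or the other end of the bar and on either side of the jig.
- small_vise: Small grey and dark steel vise lying loose beside the jig, 80 x 100 x 50 mm, 1.4 kg, not to be disturbed. Origin at the centre of its underside.
- blanks: Loose stack of steel blanks beside the jig, 80 x 100 x 20 mm, 1 kg, not to be disturbed. Origin at the centre of its underside.
- brush: Hand brush with wooden back and green bristles beside the jig, 30 x 105 x 38 mm, 0.12 kg, loose, not to be disturbed. Origin at the centre of its underside.
Not all that is in view belongs to the job. What is shaped like the bracket but green or red is not meant.

How it is judged:
On the way:
1. the pin is screwed clear of the bracket while the bracket is still in its place (z of pin_tip in the frame of jig above 0.0265 m and y of bracket in the frame of jig below -0.031 m), for 0.2 s.
At the end, for the whole second after the job is handed in: The bracket lies flat (within 2 degrees) on the channel bed, at rest, its flange within 4 mm of the end stop, and the pin still stands screwed up clear (y of bracket in the frame of jig above 0.0485 m and z of bracket in the frame of jig below 0.0225 m and angle between bracket's own z axis and vertical below 0.04 rad and linear speed of bracket below 0.01 m/s and z of pin_tip in the frame of jig above 0.0255 m); the robot touches nothing.
It fails at once if the T-bar or screw is forced with more than 45 N (contact force between spindle and anything else above 45 N).
It fails at once if the bracket is lifted out of its channel (z of bracket in the frame of jig above 0.036 m).
It fails at once if the oil bottle is shifted more than 20 mm or tipped (distance of oil_bottle from where it was at the start of the episode above 0.02 m or angle between oil_bottle's own z axis and vertical above 0.3 rad).
It fails at once if the small vise, blanks or brush is shifted more than 20 mm (distance of any of small_vise, blanks, brush from where it was at the start of the episode above 0.02 m).
It also fails if it takes over 67 s, if anything falls off the work surface, if the arm or the gripper's body presses on something with over 40 N, if the wrist force passes 120 N, or if a joint passes its speed limit or range.

ROBOT

A 7-joint arm with a two-finger parallel gripper is mounted at the origin on the work surface. World frame = base frame: x ahead of the robot, y to its left, z up, the work surface at z = 0. Lengths are in m, angles in rad, forces in N, time in s.
With the tool pointing down it reaches from about 0.425 to 0.925 m from the base axis. Payload 6.8 kg.
Tool frame: the origin (TCP) lies midway between the tips of the shut fingers; the grasp point (between the pads) lies 19 mm behind it; y points along the fingers, x is the direction in which the jaws open and shut, and the axes are right-handed (so a half turn about y gives the same grasp; the last joint's range is limited). The gripper opens to 85 mm and grips with 20 to 120 N. Pads are 22 mm wide; open, the fingers measure 114 mm over their backs; the gripper's body (76 mm by 85 mm) begins 54 mm behind the grasp point. The pads swing forward as they close: fully open they stand 13 mm farther back than shut.
Start: joints at [-1.32, 0.477, 0.022, 1.555, -0.011, 1.109, -0.083], TCP at [0.237, 0.632, 0.208] pointing down, gripper open.
Joint ranges: [-2.96, 2.96], [-0.34, 2.1], [-1.41, 1.46], [0.24, 2.44], [-1.37, 4.51], [0.17, 1.92], [-2.96, 2.96]. Speed limits (rad/s): [2.39, 2.39, 3.14, 3.14, 3.14, 3.14, 3.14].

INTERFACE

Orientations are given as a rotation vector (axis times angle).
In Python, from station import arm gives the robot as it stands.
- The arm moves only by the tool servo_tool, never from a script. Its argument "steps" is a list of rows, each a list of 3 entries, a list of its own where there are three numbers: the shift along the tool's x, y, z in m, then the turn, a rotation vector about the tool's x, y, z in degrees, then the gripper command: -1 is fully open, 1 is shut, values between are in proportion. In form: [[[x, y, z], [wx, wy, wz], jaw], ...]. A call has 1 to 12 rows; each row shifts and turns the pose as measured when the row begins, along the tool's axes as they then stand; what a row does not reach is not made up. A row lasts 1/8 s, in which the tool goes at most 62.5 mm and 10.7 degrees, less where a joint would pass 70% of its speed; a pose out of reach is approached as far as the arm can. A call with a gripper value outside its range is refused whole. The fingers move at their own pace and stop on an object; "newtons" is the grip in N (left out, the last holds). Time passes only in rows, so rows that do not move let the fingers close. It gives the time, the measured TCP pose, the force and the opening at its end, in the units of the state.
- arm.sense(): the state, without advancing time (a new reading comes with each control period).
- arm.snapshot(name): name is "scene" or "top" or "wrist"; returns (picture, depth): 420x560x3 uint8, blue, green, red; 420x560 float32, m along the optical axis (not along the pixel's ray), 0 where there is no reading.
- arm.get_calibration(name): a dict with "fx", "fy", "cx", "cy" (pixels), "position" and "orientation" of the camera in the world; the wrist camera has in their place "T_tool_cam" (4x4, takes a point from camera to tool coordinates, whose origin is the TCP and whose axes are the tool frame's). Camera axes: x right, y down, z forward; pixel columns grow to the right and rows downward; lengths in m; the calibration is good to about 2 mm. A picture is of the moment at which its call begins: read the wrist's pose just before it. get_calibration takes no time and is no camera call.
- arm.sign_off(): hands the job in, once; it reports no verdict.
The state is a dict: "clock": time; "joint_positions": joint angles; "qvel": joint speeds; "joint_torque": joint torques, N m; "tool_pos": TCP position; "eef_rot": TCP orientation; "ft_force": force on the tool from outside, world axes, zero at the start; "torque": the same for the moment, N m; "width": finger opening in m.
Only numpy, scipy, OpenCV 4.12 (cv2) and the standard library are available. Lean on these libraries where they do the work, as an engineer would, in place of code of your own. Each camera call takes 0.05 s, during which the arm holds its last target. There are 200 camera calls.

## Working session

There is one attempt and no reset: what is moved stays moved. The work goes in short steps, Python scripts to look and compute and a tool call to move; the robot and the scene stay as the last step left them, time stands still between calls to the robot, and variables do not carry over. Pictures are saved under pics/ and viewed, about 8 in all and at most 12, crops included, and the job is handed in when it is done.

Besides the shell and the picture viewer there is one more tool, called after "Call:" as name(argument=value, ...) on one line, values as JSON. servo_tool: Moves the arm, as the interface text tells. Its arguments: {"type":"object","properties":{"steps":{"type":"array"},"newtons":{"type":"number"}},"required":["steps"]}

```bash
mkdir -p pics; cat > h.py <<'E'
from station import arm
import numpy as np, cv2
from scipy.spatial.transform import Rotation as R
def cam(n):
    c=arm.get_calibration(n); o=np.array(c["orientation"],float)
    M=o if o.shape==(3,3) else (R.from_rotvec(o).as_matrix() if o.size==3 else R.from_quat(o).as_matrix())
    return c,M,np.array(c["position"])
def cloud(n,d):
    c,M,p=cam(n); v,u=np.mgrid[0:420,0:560]
    P=np.stack([(u-c["cx"])/c["fx"]*d,(v-c["cy"])/c["fy"]*d,d],-1)
    return P@M.T+p
E
python3 - <<'E'
from h import *
s=arm.sense(); print(s)
for n in("top","scene"):
    print(arm.get_calibration(n))
    im,d=arm.snapshot(n); np.savez(n+"0.npz",im=im,d=d); cv2.imwrite(f"pics/{n}0.png",im)
E
```

```text
{'clock': 0.0, 'joint_positions': array([-1.32010348,  0.47780738,  0.02230958,  1.55646586, -0.01151921,
        1.10927664, -0.08310009]), 'qvel': array([-0.00034344,  0.0001609 , -0.00046686,  0.00192773,  0.00173639,
       -0.00115867, -0.00047987]), 'joint_torque': array([ 9.42378574e-04, -5.96465421e+01,  1.60819486e+00, -2.81194317e+01,
        1.23890772e-02,  9.55091586e-03,  6.16283003e-06]), 'tool_pos': array([0.236792  , 0.6314218 , 0.20661419]), 'eef_rot': array([-1.35898644, -0.93995949,  0.94234125]), 'ft_force': array([ 1.24452178, -0.17148001,  0.43124585]), 'torque': array([-0.01802145,  0.01375037,  0.0221373 ]), 'width': 0.08555893954147128}
{'fx': 407.3188339814529, 'fy': 407.3188339814529, 'cx': 280.1275959648034, 'cy': 218.9650680528041, 'position': array([ 0.57396748, -0.01858566,  1.03602421]), 'orientation': array([-2.18677702,  2.20020101, -0.07886811])}
{'fx': 511.4054220331071, 'fy': 511.4054220331071, 'cx': 278.21428335354466, 'cy': 204.80598228041995, 'position': array([ 1.33835675, -0.21175658,  0.79850378]), 'orientation': array([-1.89285456, -1.50583504,  0.62522968])}
```

View pics/top0.png

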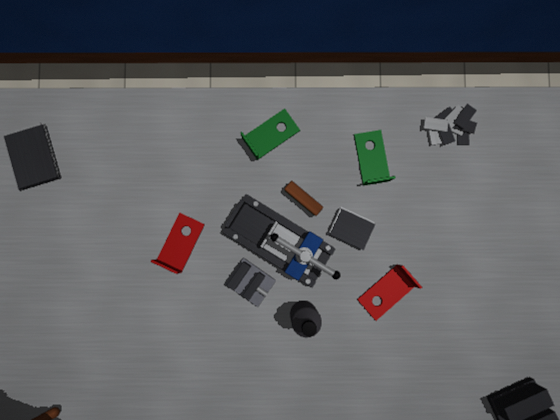

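View pics/scene0.png

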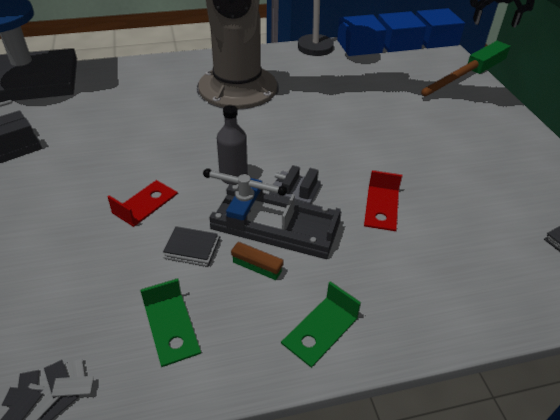

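```bash
python3 - <<'E'
from h import *
z=np.load("top0.npz"); im=z["im"]; P=cloud("top",z["d"])
hsv=cv2.cvtColor(im,cv2.COLOR_BGR2HSV); Z=P[...,2]; v,u=np.mgrid[0:420,0:560]
roi=(u>200)&(u<400)&(v>170)&(v<350)
def rep(n,m):
    m=m&roi; q=P[m]; 
    if len(q)<4: print(n,len(q)); return
    r=cv2.minAreaRect(q[:,:2].astype(np.float32)*1000)
    print(n,len(q),q.mean(0).round(4),"rect",np.round(r[0],1),np.round(r[1],1),round(r[2],1),"z",np.percentile(Z[m],[5,50,95]).round(4))
print("bench",np.median(Z[350:400,150:250]))
blue=(hsv[...,0]>100)&(hsv[...,0]<130)&(hsv[...,1]>120)
rep("blue",blue&(abs(Z-.07)<.006))
rep("bar",(Z>.095)&(Z<.125)&(v<285))
rep("bridge",(abs(Z-.07)<.006)&(v<300)&(u>270))
rep("flange/stop z>.05 left",(Z>.05)&(Z<.085)&(u<270)&(v<260))
rep("z.071 all",(abs(Z-.071)<.006)&(v<290))
rep("stop",(abs(Z-.06)<.006)&(u<260)&(v<250))
jig=(Z>.03)&(Z<.045)
n,l,s,c=cv2.connectedComponentsWithStats(((Z>.012)&roi).astype(np.uint8))
for i in range(1,n):
    if s[i,4]>60: rep(f"cc{s[i]}",l==i)
rep("bottle",(Z>.15)&(v>285))
# crop view
c=im[175:345,205:385]; c=cv2.resize(c,None,fx=4,fy=3.5,interpolation=cv2.INTER_CUBIC)
c=cv2.convertScaleAbs(c,alpha=2); cv2.imwrite("pics/crop.png",c[:600])
E
```

```text
bench 0.0011412978911158334
blue 543 [ 0.5483 -0.0816  0.0708] rect [548.6 -82.3] [ 40.1 112.5] 58.2 z [0.0677 0.0708 0.0739]
bar 553 [ 0.5494 -0.0831  0.1134] rect [549.4 -83.1] [182.8  23.4] 59.8 z [0.1084 0.1134 0.1182]
bridge 645 [ 0.5526 -0.079   0.0709] rect [570.6 -49. ] [119.6 115.1] 58.4 z [0.0677 0.0708 0.0745]
flange/stop z>.05 left 186 [0.6373 0.0653 0.0627] rect [627.5  41.7] [106.   74.5] 58.5 z [0.056  0.0612 0.0738]
z.071 all 705 [ 0.5547 -0.0733  0.0711] rect [594.6 -10. ] [211.2 115.1] 58.4 z [0.0678 0.071  0.0751]
stop 140 [0.6522 0.0821 0.0604] rect [652.5  82.4] [10.1 74.5] 57.8 z [0.0568 0.0606 0.063 ]
cc[364 175  32  10 126] 126 [ 0.7314 -0.2711  0.0502] rect [ 668.5 -158.1] [ 28.5 335.8] 29.3 z [0.0166 0.0496 0.0534]
cc[285 180  38  36 529] 529 [ 0.6887 -0.0848  0.0475] rect [645.6 -48. ] [104.4 147.3] 49.7 z [0.0344 0.0384 0.0418]
cc[ 222  194  119   93 5078] 5078 [ 0.585  -0.0251  0.0499] rect [578.2 -37. ] [291.5 115.1] 58.2 z [0.019  0.0355 0.114 ]
cc[ 328  206   47   44 1200] 1200 [ 0.615  -0.2056  0.0241] rect [ 619.8 -142. ] [241.4 105.2] 86.8 z [0.0152 0.0201 0.0234]
cc[ 226  258   50   48 1267] 1267 [0.485  0.0459 0.0351] rect [512.6  26.3] [ 99.7 152. ] 54.5 z [0.0128 0.0181 0.052 ]
cc[290 300  32  37 901] 901 [ 0.4139 -0.08    0.1369] rect [475.4 -70.5] [212.7  66.3] 10.5 z [0.0422 0.1309 0.1923]
bottle 269 [ 0.4368 -0.0712  0.3443] rect [479.  -47.7] [196.5  29.3] 25.5 z [0.155  0.1912 1.036 ]
```

View pics/crop.png

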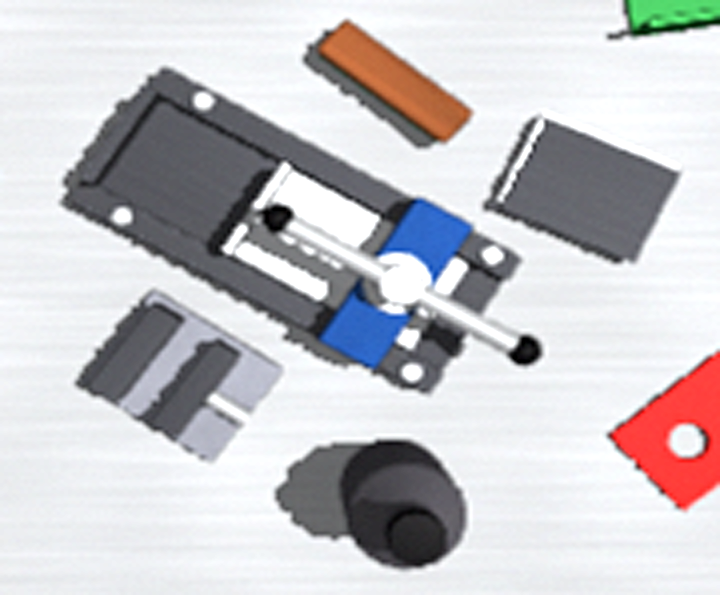

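```bash
cat >> h.py <<'E'
A=np.deg2rad(58.2); uy=np.array([np.cos(A),np.sin(A),0]); ux=np.array([np.sin(A),-np.cos(A),0])
S=np.array([.549,-.0827,0]); O=S+.07*uy
def toj(p): d=np.asarray(p)-O; return np.array([d@ux,d@uy,d[2]])
def plan(j,sgn=1,yaw=0):
    """total shift in the tool's axes and turn to reach jig point j, tool x along sgn*jig x turned by yaw deg"""
    s=arm.sense(); T=R.from_rotvec(s["eef_rot"]); p=s["tool_pos"]
    tgt=O+j[0]*ux+j[1]*uy+np.array([0,0,j[2]])
    x=R.from_euler("z",yaw,degrees=True).apply(sgn*ux); y=np.array([0,0,-1.]); G=R.from_matrix(np.c_[x,y,np.cross(x,y)])
    print("t",round(s["clock"],2),"jig",(toj(p)*1000).round(1),"F jig",np.round([s["ft_force"]@ux,s["ft_force"]@uy,s["ft_force"][2]],1),"w",round(s["width"],4))
    print("shift mm",(T.inv().apply(tgt-p)*1000).round(1),"turn deg",np.rad2deg((T.inv()*G).as_rotvec()).round(1),
      "tool x,z in jig",np.round([T.apply([1,0,0])@ux,T.apply([1,0,0])@uy,T.apply([0,0,1])@ux,T.apply([0,0,1])@uy],3), "q",s["joint_positions"].round(2))
E
python3 - <<'E'
from h import *
plan([0,-.012,.2],1); plan([0,-.012,.2],-1)
z=np.load("top0.npz"); P=cloud("top",z["d"]); Z=P[...,2]; v,u=np.mgrid[0:420,0:560]
reg=(u>285)&(u<330)&(v>295)&(v<345)
for a,b in((.182,.2),(.1,.14),(.14,.182)):
    q=P[reg&(Z>a)&(Z<b)]; (c,r)=cv2.minEnclosingCircle(q[:,:2].astype(np.float32)); print(a,len(q),c,r,toj([*c,0]).round(4), np.linalg.norm(np.array(c)-S[:2]))
m=(Z>.121)&(Z<.3)&(u>260)&(u<345)&(v>225)&(v<290); print("above .121 over bar",m.sum(), P[m][:3])
E
```

```text
t 0.1 jig [-641.6  372.5  206.7] F jig [ 0.1  0.5 -0.6] w 0.0855
shift mm [-502.2    7.6 -554.4] turn deg [ 1.000e-01  1.012e+02 -1.000e-01] tool x,z in jig [-0.195  0.981 -0.981 -0.195] q [-1.32  0.48  0.02  1.56 -0.01  1.11 -0.08]
t 0.1 jig [-641.6  372.5  206.7] F jig [ 0.1  0.5 -0.6] w 0.0855
shift mm [-502.2    7.6 -554.4] turn deg [ -0.1 -78.8  -0.1] tool x,z in jig [-0.195  0.981 -0.981 -0.195] q [-1.32  0.48  0.02  1.56 -0.01  1.11 -0.08]
0.182 187 (0.403280645608902, -0.0838790088891983) 0.015546100214123726 [-0.1232 -0.1478  0.    ] 0.1457241239675821
0.1 447 (0.4033585786819458, -0.0838201567530632) 0.0339626744389534 [-0.1232 -0.1477  0.    ] 0.14564572892705924
0.14 121 (0.4041176736354828, -0.08344782143831253) 0.021464422345161438 [-0.1227 -0.147   0.    ] 0.14488425632103058
above .121 over bar 1 [[ 0.54840529 -0.0863207   0.12192232]]
```

Call:
servo_tool(steps=[[[-0.042,0,-0.046],[0,0,0],0],[[-0.042,0,-0.046],[0,0,0],0],[[-0.042,0,-0.046],[0,0,0],0],[[-0.042,0,-0.046],[0,0,0],0],[[-0.042,0,-0.046],[0,0,0],0],[[-0.042,0,-0.046],[0,0,0],0],[[-0.042,0,-0.046],[0,0,0],0],[[-0.042,0,-0.046],[0,0,0],0],[[-0.042,0,-0.046],[0,0,0],0],[[-0.042,0,-0.046],[0,0,0],0],[[0,0,0],[0,10,0],0],[[0,0,0],[0,10,0],0]])

```text
clock: 1.6
tool_pos: [0.5202, 0.0699, 0.2036]
eef_rot: [-1.469, -0.663, 0.671]
ft_force: [0.1, 0.5, 0.2]
width: 0.0425
```

Call:
servo_tool(steps=[[[0,0,0],[0,10,0],0],[[0,0,0],[0,10,0],0],[[0,0,0],[0,10,0],0],[[0,0,0],[0,10,0],0],[[0,0,0],[0,10,0],0],[[0,0,0],[0,10,0],0],[[0,0,0],[0,10,0],0],[[0,0,0],[0,10,0],0],[[0,0,0],[0,0,0],0]])

```text
clock: 2.72
tool_pos: [0.5172, 0.0686, 0.2008]
eef_rot: [-1.53, 0.469, -0.457]
ft_force: [0.6, 0.0, 0.1]
width: 0.0427
```

```bash
python3 -c "
from h import *
plan([0,-.012,.2],1)"
```

```text
t 2.73 jig [-106.8   41.8  200.8] F jig [0.5 0.3 0.1] w 0.0427
shift mm [108.6   0.9 -50. ] turn deg [ 0.6 -2.  -0.3] tool x,z in jig [ 0.999 -0.035  0.035  0.999] q [-0.77  0.27  0.62  1.95 -0.18  0.99 -0.66]
```

Call:
servo_tool(steps=[[[0.05,0,-0.024],[0.6,-2,-0.3],0],[[0.05,0,-0.024],[0,0,0],0],[[0.01,0,-0.003],[0,0,0],0],[[0,0,0],[0,0,0],0]])

```text
clock: 3.22
tool_pos: [0.5836, -0.0334, 0.1998]
eef_rot: [-1.53, 0.42, -0.418]
ft_force: [-0.8, -0.5, -0.8]
width: 0.0427
```

```bash
python3 -c "
from h import *
plan([0,-.012,.087],1)"
```

```text
t 3.23 jig [  3.4  -9.9 199.8] F jig [-0.4 -0.9 -0.8] w 0.0427
shift mm [ -3.3 112.9  -2.1] turn deg [ 0.   1.2 -0.1] tool x,z in jig [ 1.     0.021 -0.021  1.   ] q [-0.53  0.38  0.63  1.82 -0.26  1.03 -0.34]
```

Call:
servo_tool(steps=[[[-0.003,0.03,-0.002],[0,1.2,0],0],[[0,0.03,0],[0,0,0],0],[[0,0.025,0],[0,0,0],0],[[0,0.02,0],[0,0,0],0],[[0,0.008,0],[0,0,0],0],[[0,0,0],[0,0,0],0]])

```text
clock: 3.98
tool_pos: [0.5767, -0.0229, 0.0838]
eef_rot: [-1.524, 0.424, -0.416]
ft_force: [0.2, -0.4, -1.1]
width: 0.0427
```

```bash
python3 - <<'E'
from h import *
plan([0,-.012,.087],1)
im,d=arm.snapshot("scene"); c=im[120:260,180:370]; cv2.imwrite("pics/s1.png",cv2.convertScaleAbs(cv2.resize(c,None,fx=4,fy=4,interpolation=cv2.INTER_CUBIC),alpha=2))
E
```

```text
t 3.98 jig [-8.  -4.5 83.8] F jig [ 0.3 -0.2 -1.1] w 0.0427
shift mm [ 7.8 -3.3 -7.6] turn deg [-0.2  1.1 -0.4] tool x,z in jig [ 1.     0.019 -0.019  1.   ] q [-0.48  0.52  0.55  1.93 -0.38  0.8  -0.26]
```

View pics/s1.png

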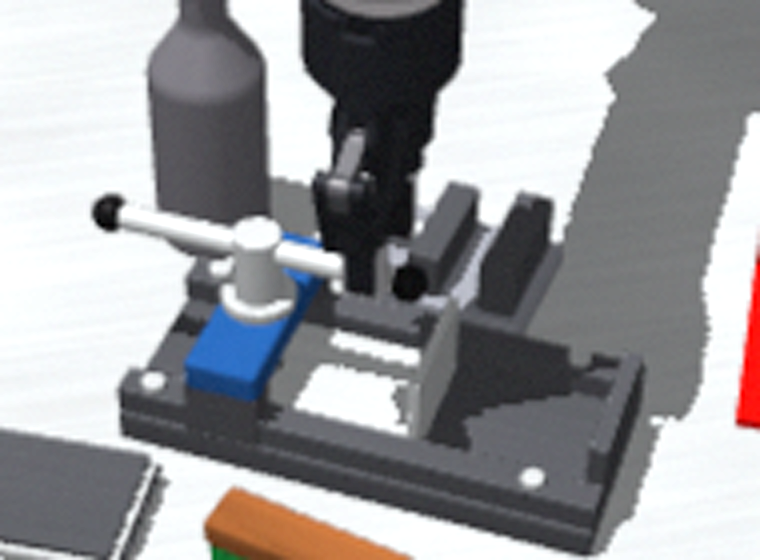

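Call:
servo_tool(steps=[[[0,-0.002,-0.004],[0,1,0],0],[[-0.002,0,-0.003],[0,0,0],0],[[-0.002,0,0],[0,0,0],0],[[-0.001,0,0],[0,0,0],0]])

```text
clock: 4.53
tool_pos: [0.57, -0.0266, 0.0886]
eef_rot: [-1.519, 0.435, -0.433]
ft_force: [0.5, 0.5, 0.3]
width: 0.0426
```

```bash
python3 -c "
from h import *
plan([0,-.012,.087],1)"
```

```text
t 4.53 jig [-11.7 -11.2  88.6] F jig [0.2 0.7 0.3] w 0.0426
shift mm [11.7  1.6 -0.8] turn deg [-0.4  0.  -0.2] tool x,z in jig [ 1.  0. -0.  1.] q [-0.48  0.5   0.56  1.94 -0.37  0.8  -0.27]
```

Expected contact at about x = -14 mm. Now small pushes towards -x.

Call:
servo_tool(steps=[[[-0.002,0,0],[0,0,0],0],[[-0.002,0,0],[0,0,0],0]])

```text
clock: 4.78
tool_pos: [0.5665, -0.0243, 0.0887]
eef_rot: [-1.519, 0.435, -0.433]
ft_force: [0.4, 0.2, -0.1]
width: 0.0431
```

Call:
servo_tool(steps=[[[-0.002,0,0],[0,0,0],0]])

```text
clock: 4.9
tool_pos: [0.5647, -0.0231, 0.0887]
eef_rot: [-1.519, 0.435, -0.433]
ft_force: [0.8, -0.1, -0.9]
width: 0.0427
```

Call:
servo_tool(steps=[[[-0.002,0,0],[0,0,0],0]])

```text
clock: 5.03
tool_pos: [0.5628, -0.0219, 0.0886]
eef_rot: [-1.519, 0.435, -0.433]
ft_force: [1.1, 1.0, 0.4]
width: 0.0429
```

```bash
python3 -c "
from h import *
plan([0,-.012,.087],1)"
```

```text
t 5.03 jig [-20.3 -11.1  88.6] F jig [0.4 1.4 0.4] w 0.0429
shift mm [20.3  1.6 -0.9] turn deg [-0.4  0.  -0.2] tool x,z in jig [ 1.  0. -0.  1.] q [-0.5   0.49  0.56  1.96 -0.37  0.79 -0.28]
```

```bash
python3 - <<'E'
from h import *
im,d=arm.snapshot("scene"); w,_=arm.snapshot("wrist"); c=cv2.resize(im[130:235,220:320],(400,420),interpolation=cv2.INTER_CUBIC)
w=cv2.resize(w,(400,300)); w=np.vstack([w,np.zeros((120,400,3),np.uint8)])
cv2.imwrite("pics/s2.png",cv2.convertScaleAbs(np.hstack([c,w]),alpha=2))
E
```

```text
(no output)
```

View pics/s2.png

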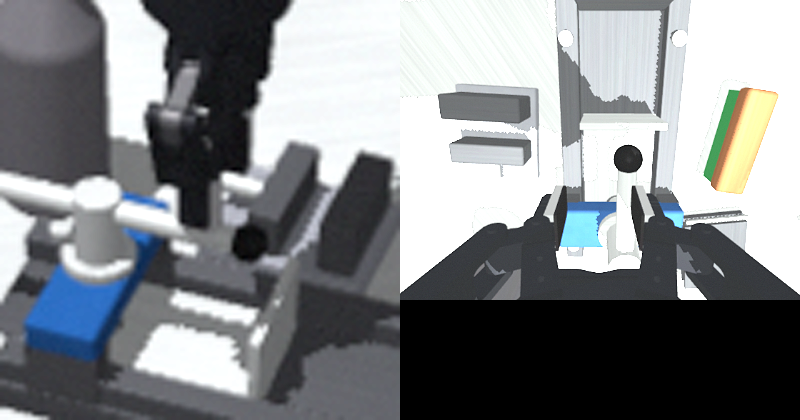

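```bash
cat >> h.py <<'E'
def ball(v0=221,u0=319):
    s=arm.sense(); w,d=arm.snapshot("wrist"); c=arm.get_calibration("wrist"); T=np.array(c["T_tool_cam"])
    v,u=np.mgrid[0:420,0:560]; q=np.stack([(u-c["cx"])/c["fx"]*d,(v-c["cy"])/c["fy"]*d,d],-1)@T[:3,:3].T+T[:3,3]
    W=R.from_rotvec(s["eef_rot"]).apply(q.reshape(-1,3))+s["tool_pos"]; J=np.c_[(W-O)@ux,(W-O)@uy,W[:,2]].reshape(420,560,3)
    m=(abs(v-v0)<60)&(abs(u-u0)<80)&(J[...,2]>.095)&(J[...,2]<.125)&(d>0)&(np.hypot(J[...,0],J[...,1]+.07)<.1)&(np.hypot(J[...,0],J[...,1]+.07)>.02)
    q=J[m]; b=q[(w[m].max(1)<40)]; b=b[np.hypot(b[:,0],b[:,1]+.07)>.07]
    print("ball",len(b),(b.mean(0)*1000).round(1),"bar dirs"); r=q[w[m].max(1)>60]
    k=np.hypot(r[:,0],r[:,1]+.07)
    for lo in(.03,.05,.065):
        g=r[(k>lo)&(k<lo+.012)]; 
        if len(g): print(lo,len(g),(np.median(g,0)*1000).round(1),"x rng",(np.percentile(g[:,0],[3,97])*1000).round(1))
    return w,d,J
E
python3 - <<'E'
from h import *
w,d,J=ball(); print(J[221,319]*1000, J[150:300:15,319].round(4).tolist()); 
print("right pad row 290:",[(int(u),(J[290,u]*1000).round(0).tolist(),int(w[290,u].max())) for u in range(200,380,10)])
E
```

```text
ball 1248 [ -0.8  15.6 112.5] bar dirs
0.05 266 [ -2.8 -11.4 111.8] x rng [-6.7  2.3]
0.065 694 [1.000e-01 1.000e-01 1.119e+02] x rng [-6.5  7.7]
[ -0.81866219  16.76978699 114.60659996] [[-0.0187, 0.065, 0.2551], [0.0065, 0.0308, 0.0463], [0.0037, 0.0265, 0.0717], [0.0097, 0.006, 0.0262], [-0.0007, 0.0212, 0.1121], [-0.0008, 0.0151, 0.1154], [-0.0004, 0.0074, 0.1141], [0.0001, -0.0009, 0.1124], [0.0003, -0.0082, 0.1133], [0.0009, -0.0174, 0.1113]]
right pad row 290: [(200, [-50.0, -5.0, 137.0], 32), (210, [-45.0, -2.0, 143.0], 104), (220, [-41.0, -1.0, 143.0], 27), (230, [-40.0, -11.0, 126.0], 26), (240, [-44.0, -49.0, 62.0], 83), (250, [-38.0, -49.0, 62.0], 85), (260, [-31.0, -49.0, 62.0], 86), (270, [-25.0, -50.0, 61.0], 83), (280, [-18.0, -50.0, 62.0], 82), (290, [-11.0, -50.0, 61.0], 86), (300, [-5.0, -50.0, 62.0], 82), (310, [-4.0, -19.0, 113.0], 212), (320, [1.0, -19.0, 113.0], 229), (330, [3.0, -7.0, 133.0], 24), (340, [5.0, -1.0, 143.0], 110), (350, [8.0, -1.0, 144.0], 107), (360, [14.0, -5.0, 137.0], 33), (370, [42.0, -50.0, 61.0], 83)]
```

Call:
servo_tool(steps=[[[-0.002,0,0],[0,0,0],0]])

```text
clock: 5.3
tool_pos: [0.5613, -0.021, 0.0887]
eef_rot: [-1.519, 0.435, -0.433]
ft_force: [0.3, -0.7, 0.6]
width: 0.0427
```

Call:
servo_tool(steps=[[[-0.002,0,0],[0,0,0],0]])

```text
clock: 5.42
tool_pos: [0.5594, -0.0199, 0.0887]
eef_rot: [-1.519, 0.435, -0.433]
ft_force: [-0.4, -0.8, -0.5]
width: 0.0425
```

```bash
python3 -c "
from h import *
plan([0,-.012,.087],1); ball()"
```

```text
t 5.42 jig [-24.2 -11.1  88.7] F jig [ 0.1 -0.9 -0.5] w 0.0425
shift mm [24.2  1.6 -0.9] turn deg [-0.4  0.  -0.2] tool x,z in jig [ 1.  0. -0.  1.] q [-0.5   0.49  0.56  1.97 -0.37  0.79 -0.28]
ball 1244 [ -1.1  15.5 112.4] bar dirs
0.05 174 [ -4.4 -11.8 110.8] x rng [-6.7 -1.4]
0.065 665 [ -0.2   0.2 111.9] x rng [-6.5  6.2]
```

```bash
python3 - <<'E'
from h import *
im,d=arm.snapshot("scene"); P=cloud("scene",d); J=np.stack([(P-O)@ux,(P-O)@uy,P[...,2]],-1)*1000
m=(abs(J[...,1]+11)<18)&(abs(J[...,0]+24)<55)&(J[...,2]>75)&(J[...,2]<150)&(d>0)
vs,us=np.nonzero(m)
for v in range(vs.min(),vs.max()+1,2):
    k=us[vs==v]
    if len(k): print(v,[(int(u),J[v,u].round(0).astype(int).tolist(),int(im[v,u].max())) for u in k[::5]])
E
```

```text
159 [(281, [-47, -4, 150], 12)]
161 [(279, [-47, -8, 143], 10)]
163 [(277, [-46, -12, 138], 12), (282, [-48, -2, 139], 23)]
165 [(277, [-46, -12, 133], 9), (283, [-50, 0, 132], 78)]
167 [(277, [-44, -11, 129], 11), (282, [-46, -1, 130], 22)]
169 [(277, [-45, -11, 123], 11), (282, [-46, -1, 125], 30)]
171 [(278, [-42, -8, 121], 34)]
173 [(276, [-1, 1, 150], 94)]
175 [(265, [4, -20, 143], 31)]
177 [(265, [2, -21, 136], 48), (270, [10, -8, 146], 10), (275, [4, 0, 143], 52)]
179 [(265, [3, -21, 132], 50), (270, [11, -8, 141], 15), (275, [2, 0, 136], 61)]
181 [(265, [0, -22, 124], 49), (270, [9, -8, 134], 14), (275, [1, -1, 130], 56)]
183 [(262, [0, -28, 116], 118), (267, [8, -15, 126], 14), (272, [9, -4, 130], 22)]
185 [(262, [5, -27, 115], 142), (267, [6, -16, 119], 47), (272, [9, -4, 125], 31)]
187 [(261, [5, -29, 109], 97), (266, [2, -19, 110], 122), (271, [3, -8, 113], 64), (276, [-4, 0, 110], 62)]
189 [(263, [3, -25, 104], 74), (268, [7, -13, 110], 64), (273, [4, -3, 110], 68)]
191 [(271, [3, -8, 103], 61), (276, [5, 3, 108], 63)]
```

Call:
servo_tool(steps=[[[0.01,0,0],[0,0,0],0],[[0.01,0,0],[0,0,0],0],[[0.005,0,0],[0,0,0],0],[[0,0.01,0],[0,0,0],0],[[0,0.01,0],[0,0,0],0],[[0,0,0],[0,0,0],0]])

```text
clock: 6.28
tool_pos: [0.5822, -0.0341, 0.0666]
eef_rot: [-1.52, 0.436, -0.433]
ft_force: [-0.5, -0.8, -0.2]
width: 0.0425
```

```bash
python3 -c "
from h import *
plan([0,-.012,.062],1)"
```

```text
t 6.28 jig [  2.6 -11.2  66.6] F jig [ 0.  -0.9 -0.2] w 0.0425
shift mm [-2.6  4.7 -0.8] turn deg [-0.4  0.  -0.2] tool x,z in jig [ 1.  0. -0.  1.] q [-0.44  0.55  0.53  1.92 -0.4   0.77 -0.24]
```

Call:
servo_tool(steps=[[[-0.004,0.004,0],[0,0,0],0],[[-0.004,0,0],[0,0,0],0],[[-0.003,0,0],[0,0,0],0],[[-0.002,0,0],[0,0,0],0]])

```text
clock: 6.78
tool_pos: [0.5701, -0.0264, 0.0626]
eef_rot: [-1.52, 0.435, -0.433]
ft_force: [-0.4, -0.5, 0.2]
width: 0.043
```

Call:
servo_tool(steps=[[[-0.002,0,0],[0,0,0],0]])

```text
clock: 6.9
tool_pos: [0.5684, -0.0252, 0.0628]
eef_rot: [-1.519, 0.435, -0.433]
ft_force: [0.4, -0.4, -0.4]
width: 0.0429
```

Call:
servo_tool(steps=[[[-0.002,0,0],[0,0,0],0]])

```text
clock: 7.02
tool_pos: [0.5668, -0.0241, 0.0629]
eef_rot: [-1.519, 0.435, -0.433]
ft_force: [3.1, -1.6, -1.6]
width: 0.0427
```

```bash
python3 -c "
from h import *
plan([0,-.012,.062],1); ball(280,330)"
```

```text
t 7.03 jig [-15.7 -10.8  62.9] F jig [ 3.5  0.3 -1.6] w 0.0427
shift mm [15.7  0.9 -1.2] turn deg [-0.4  0.  -0.2] tool x,z in jig [ 1.     0.001 -0.001  1.   ] q [-0.47  0.54  0.53  1.96 -0.4   0.75 -0.25]
ball 1803 [ -0.6  15.7 112.3] bar dirs
0.03 36 [ -5.3 -29.1 108.9] x rng [-6.6  7. ]
0.05 825 [ -0.5 -14.1 111.8] x rng [-6.4  6.3]
0.065 1340 [  3.5  -0.5 111.8] x rng [-6.3 13.4]
```

Contact now at 3.5 N, right where expected. Continue gently.

Call:
servo_tool(steps=[[[-0.002,0,0],[0,0,0],0]])

```text
clock: 7.2
tool_pos: [0.5664, -0.0238, 0.0632]
eef_rot: [-1.52, 0.432, -0.436]
ft_force: [4.3, -2.6, -3.4]
width: 0.0428
```

Call:
servo_tool(steps=[[[-0.002,0,0],[0,0,0],0]])

```text
clock: 7.32
tool_pos: [0.5662, -0.0236, 0.0635]
eef_rot: [-1.52, 0.43, -0.439]
ft_force: [5.3, -2.9, -3.7]
width: 0.0429
```

Call:
servo_tool(steps=[[[-0.002,0,0],[0,0,0],0]])

```text
clock: 7.45
tool_pos: [0.566, -0.0235, 0.0639]
eef_rot: [-1.52, 0.428, -0.443]
ft_force: [5.9, -3.1, -3.2]
width: 0.0425
```

```bash
python3 -c "
from h import *
plan([0,-.012,.062],1); ball(280,330)"
```

```text
t 7.45 jig [-16.7 -10.7  63.9] F jig [ 6.7  0.5 -3.2] w 0.0425
shift mm [16.7  2.  -1.3] turn deg [-0.5 -0.   0.4] tool x,z in jig [ 1.    -0.001  0.001  1.   ] q [-0.48  0.53  0.54  1.97 -0.4   0.73 -0.26]
ball 1761 [ -2.7  15.6 112.3] bar dirs
0.03 70 [ -3.3 -29.1 110.3] x rng [-7.5  5.5]
0.05 822 [ -2.  -14.  111.7] x rng [-7.9  5. ]
0.065 1308 [  1.6  -0.5 111.8] x rng [-8.  11.9]
```

Call:
servo_tool(steps=[[[-0.003,0,0],[0,0,0],0]])

```text
clock: 7.62
tool_pos: [0.5653, -0.0229, 0.0643]
eef_rot: [-1.521, 0.425, -0.446]
ft_force: [5.5, -3.4, -3.3]
width: 0.0428
```

Call:
servo_tool(steps=[[[-0.003,0,0],[0,0,0],0]])

```text
clock: 7.75
tool_pos: [0.5646, -0.0224, 0.0647]
eef_rot: [-1.521, 0.422, -0.45]
ft_force: [6.3, -3.0, -3.3]
width: 0.0424
```

Call:
servo_tool(steps=[[[-0.003,0,0],[0,0,0],0]])

```text
clock: 7.88
tool_pos: [0.5641, -0.0219, 0.0652]
eef_rot: [-1.522, 0.419, -0.454]
ft_force: [6.7, -4.5, -4.2]
width: 0.0427
```

```bash
python3 -c "
from h import *
plan([0,-.012,.062],1); ball(280,330)"
```

```text
t 7.88 jig [-19.1 -10.4  65.2] F jig [ 8.1 -0.3 -4.2] w 0.0427
shift mm [19.1  3.6 -1.6] turn deg [-0.6 -0.1  1.2] tool x,z in jig [ 1.    -0.003  0.002  1.   ] q [-0.49  0.52  0.54  1.99 -0.4   0.71 -0.27]
ball 1714 [ -7.4  15.4 112.4] bar dirs
0.03 119 [ -2.2 -29.4 110.9] x rng [-9.9  3.8]
0.05 793 [ -4.9 -14.1 111.8] x rng [-10.9   1.9]
0.065 1265 [ -2.2  -0.4 111.8] x rng [-11.9   8.9]
```

Call:
servo_tool(steps=[[[-0.006,0.002,-0.001],[0,-3,0.5],0],[[-0.007,0.002,-0.002],[0,-5,0.5],0],[[-0.007,0.002,-0.002],[0,-5,0.5],0]])

```text
clock: 8.3
tool_pos: [0.555, -0.0214, 0.0636]
eef_rot: [-1.548, 0.24, -0.272]
ft_force: [5.0, -2.2, 3.6]
width: 0.0428
```

```bash
cat >> h.py <<'E'
def arc(r=.060,off=-.014):
    """jig pose, bar angle from ball (wrist), and shift to the ideal straddling pose at the bar's present angle"""
    s=arm.sense(); w,d,J=ball(280,300); v,u=np.mgrid[0:420,0:560]
    k=np.hypot(J[...,0],J[...,1]+.07); m=(J[...,2]>.1)&(J[...,2]<.122)&(k>.074)&(k<.1)&(w.max(2)<45)&(d>0)
    b=np.median(J[m],0); th=np.rad2deg(np.arctan2(-b[0],b[1]+.07)); print("bar angle",th.round(1),m.sum())
    a=np.deg2rad(th); e=np.array([-np.sin(a),np.cos(a)]); n=np.array([np.cos(a),np.sin(a)])
    t=r*e+off*n; plan([t[0],t[1]-.07,.062],1,th)
E
python3 -c "
from h import *
arc()"
```

```text
ball 2178 [-23.9   8.8 111.9] bar dirs
0.03 50 [-13.8 -31.  109.2] x rng [-15.1  -2. ]
0.05 845 [-12.9 -15.6 111.8] x rng [-44.9  -5.7]
0.065 1306 [-12.1   0.2 111.8] x rng [-21.5  -2.1]
bar angle 14.7 2276
t 8.35 jig [-27.8 -15.   63.5] F jig [4.5 1.6 4.8] w 0.0427
shift mm [-1.1  1.5 -0.3] turn deg [-0.6 -1.4  1. ] tool x,z in jig [ 0.973  0.23  -0.23   0.973] q [-0.44  0.49  0.47  2.01 -0.35  0.7  -0.07]
```

Call:
servo_tool(steps=[[[-0.008,0.001,-0.002],[0,-6,0.4],0],[[-0.008,0.001,-0.002],[0,-6,0.4],0],[[-0.008,0.001,-0.002],[0,-6,0.4],0],[[-0.008,0.001,-0.002],[0,-6,0.4],0],[[-0.008,0.001,-0.002],[0,-6,0.4],0]])

```text
clock: 8.98
tool_pos: [0.5285, -0.0269, 0.0636]
eef_rot: [-1.56, -0.182, 0.158]
ft_force: [4.5, 2.0, 0.0]
width: 0.0425
```

```bash
python3 -c "
from h import *
arc()"
```

```text
ball 2029 [-55.6  -8.6 112. ] bar dirs
0.03 112 [-27.9 -40.2 110.3] x rng [-30.4 -19.6]
0.05 863 [-35.6 -26.8 111.7] x rng [-53.7 -28.3]
0.065 1384 [-42.  -12.9 111.7] x rng [-70.2 -33.4]
bar angle 41.0 2215
t 9.03 jig [-47.4 -34.1  63.5] F jig [3.  3.7 1.6] w 0.0427
shift mm [-1.8  1.4  1.9] turn deg [-0.2  3.4  0.8] tool x,z in jig [ 0.714  0.7   -0.7    0.714] q [-0.33  0.44  0.33  2.06 -0.24  0.67  0.38]
```

Call:
servo_tool(steps=[[[-0.009,0.001,-0.001],[0,-4,0.4],0],[[-0.009,0.001,-0.001],[0,-5,0.4],0],[[-0.009,0.001,-0.001],[0,-5,0.3],0],[[-0.008,0.001,-0.002],[0,-6,0.3],0],[[-0.008,0.001,-0.002],[0,-6,0.3],0]])

```text
clock: 9.65
tool_pos: [0.5046, -0.0436, 0.0636]
eef_rot: [-1.508, -0.546, 0.528]
ft_force: [3.4, 5.3, 3.4]
width: 0.0428
```

```bash
python3 -c "
from h import *
arc()"
```

```text
ball 2048 [-78.1 -42.9 111.9] bar dirs
0.03 119 [-38.  -57.1 110.3] x rng [-40.  -33.9]
0.05 833 [-51.8 -48.9 111.8] x rng [-57.6 -45.4]
0.065 1347 [-62.3 -39.9 111.6] x rng [-75.3 -58.2]
bar angle 68.6 2265
t 9.7 jig [-58.6 -61.2  63.5] F jig [-0.3  5.4  2.7] w 0.0427
shift mm [-0.7  1.4  2.3] turn deg [0.4 2.7 0.5] tool x,z in jig [ 0.32   0.947 -0.947  0.321] q [-0.22  0.4   0.22  2.1  -0.14  0.64  0.79]
```

Call:
servo_tool(steps=[[[-0.009,0.001,-0.001],[0,-4,0.3],0],[[-0.008,0.001,-0.001],[0,-4,0.3],0],[[0.007,0,0],[0,0,0],0],[[0.006,0,0],[0,0,0],0],[[0,0,0],[0,0,0],0]])

```text
clock: 10.32
tool_pos: [0.5053, -0.0427, 0.0632]
eef_rot: [-1.479, -0.655, 0.643]
ft_force: [-0.4, -0.7, -0.1]
width: 0.0428
```

```bash
python3 -c "
from h import *
arc(off=0)"
```

```text
ball 2539 [-78.  -50.7 111.5] bar dirs
0.03 56 [-40.1 -65.  109.4] x rng [-41.7 -36.7]
0.05 845 [-54.7 -59.1 111.7] x rng [-60.9 -48.6]
0.065 1353 [-65.8 -52.7 111.7] x rng [-73.7 -62.6]
bar angle 79.2 1863
t 10.38 jig [-58.3 -59.4  63.1] F jig [0.4 0.1 0. ] w 0.0422
shift mm [0.5 1.1 0.8] turn deg [0.5 0.2 0.2] tool x,z in jig [ 0.185  0.983 -0.983  0.185] q [-0.19  0.4   0.19  2.09 -0.11  0.65  0.9 ]
```

Call:
servo_tool(steps=[[[0,-0.03,0],[0,0,0],0],[[0,-0.03,0],[0,0,0],0],[[0,-0.03,0],[0,0,0],0],[[0,0,0],[0,10,0],0.5],[[0,0,0],[0,10,0],0.5],[[0,0,0],[0,10,0],0.5],[[0,0,0],[0,10,0],0.5],[[0,0,0],[0,10,0],0.5],[[0,0,0],[0,10,0],0.5],[[0,0,0],[0,10,0],0.5],[[0,0,0],[0,10,0],0.5],[[0,0,0],[0,0,0],0.5]])

```text
clock: 11.88
tool_pos: [0.4983, -0.0454, 0.153]
eef_rot: [-1.522, 0.487, -0.487]
ft_force: [-0.6, -0.4, 0.4]
width: 0.0212
```

```bash
python3 -c "
from h import *
plan([0,.002,.15],1)"
```

```text
t 11.88 jig [-62.8 -65.  153. ] F jig [-0.2 -0.7  0.4] w 0.0212
shift mm [58.1  2.7 71.1] turn deg [ 0.4 -3.8  0.1] tool x,z in jig [ 0.998 -0.067  0.067  0.998] q [-0.45  0.27  0.49  2.05 -0.16  0.86 -0.49]
```

Call:
servo_tool(steps=[[[0.02,0,0.025],[0,-3.5,0],0.5],[[0.02,0,0.025],[0,0,0],0.5],[[0.015,0,0.02],[0,0,0],0.5],[[0,0,0],[0,0,0],0.5]])

```text
clock: 12.38
tool_pos: [0.5832, -0.0166, 0.1517]
eef_rot: [-1.535, 0.43, -0.425]
ft_force: [-0.3, -0.7, 0.4]
width: 0.0215
```

```bash
python3 -c "
from h import *
plan([0,.002,.055],1)
im,d=arm.snapshot('top'); P=cloud('top',d); Z=P[...,2]
J=np.stack([(P-O)@ux,(P-O)@uy,Z],-1); hh=(abs(J[...,0])<.036)&(abs(J[...,1]-.027)<.03)&(abs(Z-.071)<.006); print('flange',hh.sum(),J[hh].mean(0) if hh.any() else '')
im,d=arm.snapshot('scene'); P=cloud('scene',d); J=np.stack([(P-O)@ux,(P-O)@uy,P[...,2]],-1)
m=(abs(J[...,0])<.045)&(abs(J[...,1]-.002)<.02)&(J[...,2]>.1)&(J[...,2]<.3); print('tip z',np.percentile(J[m][:,2],[0,1,3]))
fl=(abs(J[...,0])<.033)&(abs(J[...,1]-.027)<.02)&(J[...,2]>.04)&(J[...,2]<.075);print('flange scene',np.percentile(J[fl][:,1],[5,50,95]),J[fl][:,2].max())
"
```

```text
t 12.38 jig [ -5.7   4.2 151.7] F jig [ 0.1 -0.8  0.4] w 0.0215
shift mm [ 5.8 96.7 -1.6] turn deg [ 0.4  0.6 -0.1] tool x,z in jig [ 1.    0.01 -0.01  1.  ] q [-0.43  0.41  0.45  1.86 -0.21  0.92 -0.43]
flange 0 
tip z [0.17666092 0.17937524 0.18329648]
flange scene [0.02662243 0.03132638 0.03225056] 0.07476212941928073
```

Call:
servo_tool(steps=[[[0.005,0.02,-0.004],[0,0.5,0],0.5],[[0.002,0.02,-0.001],[0,0,0],0.5],[[0.002,0.02,-0.001],[0,0,0],0.5],[[0.002,0.02,-0.001],[0,0,0],0.5],[[0,0,0],[0,0,0],0.5]])

```text
clock: 13.1
tool_pos: [0.5803, -0.0351, 0.0655]
eef_rot: [-1.536, 0.447, -0.432]
ft_force: [0.7, 0.5, 0.5]
width: 0.0214
```

```bash
python3 -c "
from h import *
plan([0,.002,.024],1)"
```

```text
t 13.1 jig [  1.5 -13.1  65.5] F jig [0.3 0.8 0.5] w 0.0214
shift mm [-1.3 41.4 15.6] turn deg [ 0.7 -0.3 -0.4] tool x,z in jig [ 1.    -0.005  0.005  1.   ] q [-0.36  0.53  0.41  1.91 -0.28  0.77 -0.35]
```

Call:
servo_tool(steps=[[[0,0,0.007],[0.5,0,-0.4],0.5],[[0,0.005,0.006],[0,0,0],0.5],[[0,0.015,0],[0,0,0],0.5],[[0,0.012,0],[0,0,0],0.5],[[0,0.008,0],[0,0,0],0.5],[[0,0,0],[0,0,0],0.5]])

```text
clock: 13.85
tool_pos: [0.5907, -0.0239, 0.0383]
eef_rot: [-1.519, 0.436, -0.444]
ft_force: [-4.7, -0.4, 9.3]
width: 0.0215
```

```bash
python3 -c "
from h import *
plan([0,.013,.024],1)
im,d=arm.snapshot('scene'); w,_=arm.snapshot('wrist'); c=cv2.resize(im[130:260,210:350],(400,372),interpolation=cv2.INTER_CUBIC)
w=cv2.resize(w,(400,300)); w=np.vstack([w,np.zeros((72,400,3),np.uint8)])
cv2.imwrite('pics/s3.png',cv2.convertScaleAbs(np.hstack([c,w]),alpha=2))"
```

```text
t 13.85 jig [ 4.5  2.  38.3] F jig [-3.8 -2.8  9.3] w 0.0215
shift mm [-4.6 14.4 10.9] turn deg [-0.4 -0.4  0.2] tool x,z in jig [ 1.    -0.007  0.007  1.   ] q [-0.35  0.58  0.38  1.92 -0.32  0.7  -0.34]
```

View pics/s3.png

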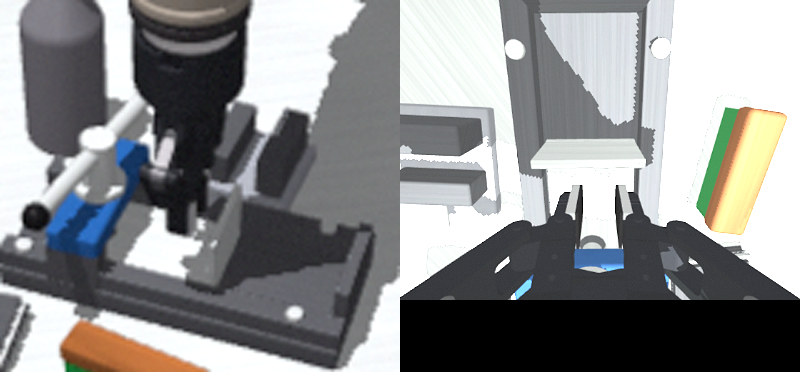

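Call:
servo_tool(steps=[[[-0.002,-0.004,0],[0,0,0],0.5],[[-0.002,0,0.004],[0,0,0],0.5]])

```text
clock: 14.2
tool_pos: [0.5907, -0.0191, 0.0428]
eef_rot: [-1.518, 0.434, -0.447]
ft_force: [0.5, 0.3, 0.5]
width: 0.0214
```

```bash
python3 -c "
from h import *
plan([0,.013,.024],1)
T=np.array(arm.get_calibration('wrist')['T_tool_cam']); print(T.round(3))
im,d=arm.snapshot('scene'); P=cloud('scene',d); J=np.stack([(P-O)@ux,(P-O)@uy,P[...,2]],-1)*1000
m=(abs(J[...,0])<40)&(J[...,1]>-18)&(J[...,1]<22)&(J[...,2]>32)&(J[...,2]<150)&(im.max(2)<60)
vs,us=np.nonzero(m)
for v in range(vs.min(),vs.max()+1,3):
    k=us[vs==v]
    if len(k): print(v,[(int(u),J[v,u].round(0).astype(int).tolist()) for u in k[::5]])
"
```

```text
t 14.2 jig [ 2.   6.  42.8] F jig [0.3 0.5 0.5] w 0.0214
shift mm [-2.2 18.9  6.8] turn deg [-0.5 -0.5  0.3] tool x,z in jig [ 1.    -0.008  0.008  1.   ] q [-0.36  0.57  0.38  1.92 -0.32  0.71 -0.35]
[[ 1.     0.001  0.     0.001]
 [ 0.    -0.303  0.953 -0.166]
 [ 0.001 -0.953 -0.303  0.077]
 [ 0.     0.     0.     1.   ]]
169 [(290, [-40, 18, 135])]
172 [(288, [-12, 22, 150])]
175 [(286, [-8, 19, 144])]
178 [(267, [19, -11, 150])]
181 [(285, [-12, 17, 125])]
184 [(274, [21, 4, 140]), (279, [17, 13, 140]), (286, [-15, 18, 115])]
187 [(277, [24, 11, 137]), (282, [24, 22, 140])]
190 [(277, [-10, 1, 98]), (282, [-10, 12, 101])]
193 [(277, [38, 16, 135]), (282, [-12, 11, 91])]
196 [(278, [36, 18, 126]), (283, [-12, 13, 82])]
199 [(278, [39, 19, 120]), (283, [-12, 14, 74])]
202 [(270, [16, -5, 85]), (275, [26, 9, 98]), (280, [17, 16, 92])]
205 [(271, [25, 0, 86]), (276, [26, 11, 91]), (286, [-38, 13, 34])]
208 [(271, [23, -1, 76]), (276, [27, 11, 83])]
229 [(276, [40, 16, 36])]
```

Call:
servo_tool(steps=[[[-0.002,0.003,0],[0,0,0],0.5],[[0,0.002,0],[0,0,0],0.5]])

```text
clock: 14.5
tool_pos: [0.5883, -0.0162, 0.0358]
eef_rot: [-1.519, 0.435, -0.444]
ft_force: [0.1, -0.2, 1.0]
width: 0.0214
```

Call:
servo_tool(steps=[[[0,0.003,0],[0,0,0],0.5]])

```text
clock: 14.62
tool_pos: [0.5881, -0.0162, 0.0322]
eef_rot: [-1.519, 0.435, -0.443]
ft_force: [0.9, 0.3, -0.6]
width: 0.0218
```

```bash
python3 -c "
from h import *
plan([0,.013,.024],1)
im,d=arm.snapshot('scene'); cv2.imwrite('pics/s4.png',cv2.convertScaleAbs(cv2.resize(im[150:250,225:345],None,fx=6,fy=6,interpolation=cv2.INTER_CUBIC),alpha=2.5,beta=15))"
```

```text
t 14.62 jig [-1.9  7.1 32.2] F jig [ 0.6  0.8 -0.6] w 0.0218
shift mm [1.8 8.2 5.8] turn deg [-0.4 -0.3  0.2] tool x,z in jig [ 1.    -0.006  0.006  1.   ] q [-0.36  0.58  0.37  1.93 -0.33  0.69 -0.35]
```

View pics/s4.png

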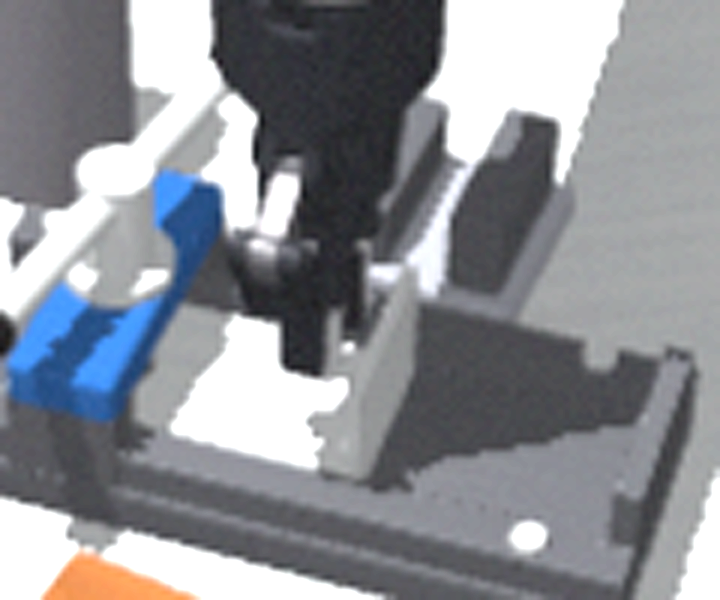

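Call:
servo_tool(steps=[[[0.001,0,0.004],[0,0,0],0.5],[[0,0,0.005],[0,0,0],0.5],[[0,0,0.006],[0,0,0],0.5],[[0,0,0.008],[0,0,0],0.5]])

```text
clock: 15.18
tool_pos: [0.6005, 0.0027, 0.0314]
eef_rot: [-1.521, 0.438, -0.442]
ft_force: [-0.3, -0.9, 0.2]
width: 0.021
```

```bash
python3 -c "
from h import *
plan([0,.103,.028],1)"
```

```text
t 15.18 jig [-1.2 29.7 31.4] F jig [ 0.2 -0.9  0.2] w 0.021
shift mm [ 0.7  3.8 73.2] turn deg [-0.3 -0.4  0.1] tool x,z in jig [ 1.    -0.007  0.007  1.   ] q [-0.38  0.6   0.37  1.89 -0.33  0.7  -0.38]
```

Call:
servo_tool(steps=[[[0,0,0.007],[0,0,0],0.5],[[0,0,0.007],[0,0,0],0.5],[[0,0,0.007],[0,0,0],0.5],[[0,0,0.007],[0,0,0],0.5],[[0,0,0.007],[0,0,0],0.5],[[0,0,0.007],[0,0,0],0.5],[[0,0,0.006],[0,0,0],0.5],[[0,0,0.005],[0,0,0],0.5]])

```text
clock: 16.18
tool_pos: [0.6314, 0.0519, 0.0317]
eef_rot: [-1.52, 0.436, -0.442]
ft_force: [0.0, -0.4, -0.3]
width: 0.0212
```

```bash
python3 -c "
from h import *
plan([0,.103,.028],1)"
```

```text
t 16.18 jig [-0.9 87.8 31.7] F jig [ 0.2 -0.3 -0.3] w 0.0212
shift mm [ 0.8  3.8 15.2] turn deg [-0.3 -0.3  0.1] tool x,z in jig [ 1.    -0.006  0.006  1.   ] q [-0.45  0.64  0.37  1.81 -0.33  0.75 -0.46]
```

Call:
servo_tool(steps=[[[0,0,0.004],[0,0,0],0.5],[[0,0,0.004],[0,0,0],0.5],[[0,0,0.003],[0,0,0],0.5]])

```text
clock: 16.55
tool_pos: [0.6376, 0.0617, 0.0318]
eef_rot: [-1.521, 0.437, -0.442]
ft_force: [-0.4, -0.3, -0.7]
width: 0.0213
```

Call:
servo_tool(steps=[[[0,0,0.003],[0,0,0],0.5],[[0,0,0.003],[0,0,0],0.5]])

```text
clock: 16.8
tool_pos: [0.6404, 0.0661, 0.0317]
eef_rot: [-1.522, 0.438, -0.441]
ft_force: [-4.0, -4.7, 3.4]
width: 0.0215
```

```bash
python3 -c "
from h import *
plan([0,.103,.028],1)"
```

```text
t 16.8 jig [ -0.7 104.6  31.7] F jig [-0.9 -6.1  3.4] w 0.0215
shift mm [ 0.7  3.7 -1.6] turn deg [-0.2 -0.4  0.1] tool x,z in jig [ 1.    -0.006  0.006  1.   ] q [-0.47  0.65  0.37  1.78 -0.33  0.76 -0.48]
```

Contact with the end stop: 6 N at y = 104.6 (expected about 103). One firmer push, then retreat and look.

Call:
servo_tool(steps=[[[0,0,0.003],[0,0,0],0.5],[[0,0,0.003],[0,0,0],0.5]])

```text
clock: 17.05
tool_pos: [0.6402, 0.0658, 0.0317]
eef_rot: [-1.529, 0.445, -0.44]
ft_force: [-6.9, -5.3, 5.1]
width: 0.0215
```

Call:
servo_tool(steps=[[[0,0,-0.005],[0,0,0],0.5],[[0,0,-0.01],[0,0,0],0.5],[[0,0,-0.01],[0,0,0],0.5],[[0,-0.02,0],[0,0,0],0.5],[[0,-0.03,0],[0,0,0],0.5],[[0,-0.04,0],[0,0,0],0.5],[[0,-0.04,0],[0,0,0],0.5],[[0,-0.04,0.05],[0,0,0],0.5],[[0,0,0.05],[0,0,0],0.5],[[0,0,0.05],[0,0,0],0.5],[[0,0,0.05],[0,0,0],0.5],[[0,0,0],[0,0,0],0.5]])

```text
clock: 18.55
tool_pos: [0.7385, 0.2162, 0.2212]
eef_rot: [-1.516, 0.436, -0.452]
ft_force: [0.7, 0.3, -0.6]
width: 0.0211
```

```bash
python3 - <<'E'
from h import *
plan([0,.2,.2],1)
im,d=arm.snapshot("top"); P=cloud("top",d); J=np.stack([(P-O)@ux,(P-O)@uy,P[...,2]],-1)*1000
g=J[(abs(J[...,0])<30)&(J[...,1]>85)&(J[...,1]<135)&(J[...,2]<90)]
for a,b in((66,76),(56,65)):
    q=g[(g[:,2]>a)&(g[:,2]<b)]; print("z",a,b,len(q),np.percentile(q[:,1],[2,50,98]).round(1) if len(q) else "")
pl=J[(abs(J[...,0])<30)&(J[...,1]>0)&(J[...,1]<105)]; print("plate z",np.percentile(pl[:,2],[5,50,95]).round(1))
h=J[(J[...,2]>98)&(J[...,2]<122)&(np.hypot(J[...,0],J[...,1]+70)>70)&(np.hypot(J[...,0],J[...,1]+70)<105)]
h=h[h[:,0]<0]; m=h.mean(0); print("bar end A",m.round(1),len(h),"angle",np.rad2deg(np.arctan2(-m[0],m[1]+70)).round(1))
z0=np.load("top0.npz"); print("changed px bottle/vise/blanks/brush:")
df=np.abs(im.astype(int)-z0["im"]).max(2)>40
for n,(u,v,w,hh) in dict(bottle=(285,298,40,42),vise=(226,258,50,48),blanks=(328,206,47,44),brush=(280,178,45,40)).items(): print(n,df[v:v+hh,u:u+w].sum())
c=im[165:345,195:385]; cv2.imwrite("pics/t5.png",cv2.convertScaleAbs(cv2.resize(c,None,fx=3.3,fy=3.3,interpolation=cv2.INTER_CUBIC),alpha=2))
E
```

```text
t 18.55 jig [  3.5 283.9 221.2] F jig [ 0.5  0.6 -0.6] w 0.0211
shift mm [ -2.7  20.3 -84.2] turn deg [-0.6 -0.7  0.4] tool x,z in jig [ 1.    -0.012  0.012  1.   ] q [-0.62  0.65  0.44  1.31 -0.28  1.23 -0.74]
z 66 76 70 [113.7 116.6 119.9]
z 56 65 99 [113.8 125.2 129.7]
plate z [21.5 26.7 29.8]
bar end A [-78.6 -54.8 113.7] 65 angle 79.0
changed px bottle/vise/blanks/brush:
bottle 0
vise 72
blanks 21
brush 0
```

View pics/t5.png

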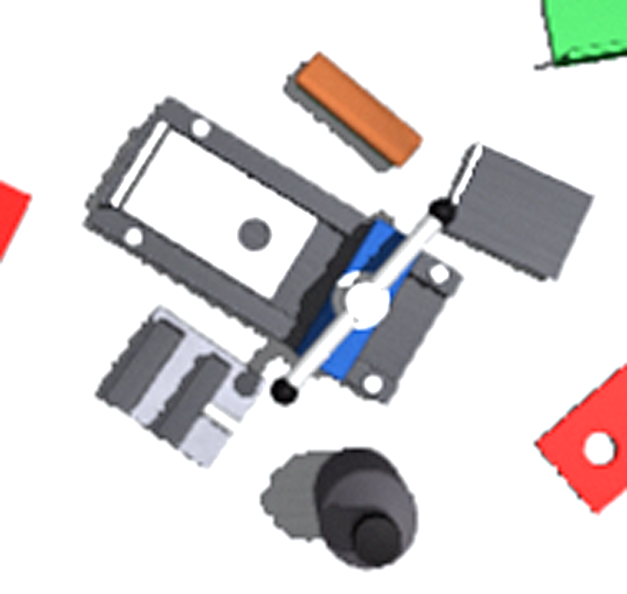

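```bash
python3 -c "
from h import *
print(arm.sign_off())"
```

```text
the job is handed in; nothing more can be done
None
```

The pin is screwed clear, the bracket is home against the end stop, and the job was handed in at about 18.6 s of the 67 s. I have no verdict.

- **Which way it gives:** I pushed bar end A gently towards jig -x. It passed the 3 degree stop limit at about 6 to 8 N, so it turns anticlockwise seen from above. I never forced it the other way.
- **Pin:** I turned the bar to 79 degrees before the bracket was moved. By the given pitch that puts the pin at about 30.7 mm; I did not measure the pin directly. The bar still read 79 degrees at the end.
- **Bracket:** I pushed it by the inner face of its flange until it met the end stop, at 6 to 9 N. The last top view puts the flange middle at jig y of 116.6 mm (117 mm when fully home). The plate top reads about 26.7 mm, where 26 mm is flat.
- **Other objects:** The bottle and brush showed no changed pixels against the first top picture. The vise and blanks showed a few, which I put down to the bar's new shadow and overlap; their outlines look the same.
- **Robot:** It was clear of everything, at about 0.22 m height, when I handed in.

**Did not go to plan:**
- **First probe:** It passed above the bar without touching, because the half-open fingertips stand about 25 to 30 mm behind the TCP. I repeated it 25 mm lower.
- **Unexplained touch:** While lowering beside the flange, the wrist read about 10 N once. I did not find what it touched. I backed off and came down again about 5 mm further forward, without contact.

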